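# Pin the hinge of a wooden sweet mould

## Task

Put the two-part sweet mould together: gently slide the loose wooden half along its guides until it is shut against the fixed half, then take the red-headed pin from its stand and push it down through the upper knuckle and the hidden lower one until its collar sits fully home on the upper knuckle. The lower knuckle has slid out of place along its mount, so feel for its hole gently and jiggle the loose half into line rather than forcing the pin; leave the pin in, let go, and do not disturb the other kitchen things.

Things in the scene. Friction and masses are not known exactly. Their poses are not given: they have to be found in the camera images.
- press: Fixed dark wooden board 180 x 140 x 18 mm (x -114..66, y -95..45) carrying the fixed mould half, a pale block at x -32..32, y 0..30, z 18..62 mm. Origin: on the slab under the foot of the mating face (the upright plane y = 0), midway along the mould; z up. The loose half shuts against it in +y. Over 40 N on the pin or between the halves does damage.
- guides (a point): Point of the press on the board's top at (0, -50, 18) mm in its frame, midway between two wooden guide strips 10 mm high that run along the press's y from -84 to -16 mm, inner sides at x = -43 and +43 mm. The loose half slides between them with 11 mm of play to each side in x.
- lower_knuckle (a point): Where the lower knuckle's bore (top mouth) ought to be: (-62, 0, 42) mm in the press frame. The knuckle is a steel tongue 40 (x) by 22 (y) by 20 mm, bored upright through its middle, 10 mm wide, sharp-edged, y = 0. It has slid off along the press's -x: the TRUE bore is 2 to 20 mm (x = -64 to -82) from this point, not measured and covered by the upper knuckle when shut. It does not yield.
- plug (a point): Where the top of a stiff rubber plug inside the lower bore ought to be, 34 mm above the slab (8 mm below the lower knuckle's top); it has slid in -x with the bore. It resists the last 14 mm of the pin's way with about 7 N and stays where it is pushed.
- half_b: Loose mould half: pale wooden block 64 x 30 x 44 mm, about 0.25 kg, between the guides; slides at 1 to 4 N. Origin: foot of its mating face, midway. Block at x -32..32, y -30 (flat back)..0, z 0..44; a steel arm at -x carries the upper knuckle, 22 x 22 mm, z 26..46. Shut: origin at (within 11 of 0, 0, 18) mm in the press frame, axes alike. Starts drawn back 22 to 40 mm in -y.
- upper_bore (a point): Centre of the top mouth of the upper knuckle's upright through bore, 10 mm wide with a 1 mm chamfer, 20 mm long; at (-73, 0, 46) mm in the loose half's frame, 64 mm above the slab. The knuckle's underside is 2 mm above the lower knuckle's top. With the pin in this bore the loose half can be nudged along its play.
- pin: Hinge pin, 60 g: steel shank 8 mm across, 44 mm long, its foot chamfered to 7.2 mm over the last 1 mm; then a round collar 18 mm across, 6 mm thick; then a square red grip 14 x 14 x 30 mm. Origin: centre of the foot; z up (collar underside at 44, grip 50..80 mm); x, y square to the grip's flats. Starts upright in its stand, foot 6 mm above the slab; fully home the foot is 20 mm above it.
- pin_stand: Fixed wooden block 56 x 56 x 40 mm with a blind hole 10 mm wide and 34 mm deep in its top, holding the pin upright. Origin: centre of its underside.
- dabba: Bystander: round steel masala dabba with hinged lid, 176 mm across, 85 mm high with knob. Origin: centre of underside. Leave alone.
- plates: Bystander: stacked pair of white side plates, 164 mm across, 24 mm high. Origin: centre of underside. Leave alone.
- scoop: Bystander: yellow plastic scoop, 50 mm wide, 150 mm long, 31 mm high, handle to its -x. Origin: under the back wall of the bowl. Leave alone.
- rolling_pin: Bystander: small wooden rolling pin, 34 mm thick, 220 mm long along its y. Origin: under its middle. Leave alone.
Not all that is in view belongs to the job. Of the things that look like the pin, the smaller one is meant.

How it is judged:
On the way, in this order (a step that is already met when the one before it is completed fails the run):
1. the loose half is slid shut against the fixed half (gap under 4 mm), standing flat on the board, before the pin is put in (y of half_b in the frame of press above -0.004 m and angle between the x axis of half_b and the x axis of press, either way round below 0.09 rad and angle between half_b's own z axis and vertical below 0.09 rad and height (world z) of half_b below 0.0225 m and horizontal distance between pin and upper_bore above 0.03 m), for 0.2 s.
2. the pin has entered the upper knuckle (horizontal distance between pin and upper_bore below 0.004 m and angle between pin's own z axis and vertical below 0.12 rad and z of pin in the frame of press below 0.06 m), for 0.05 s.
At the end, for the whole second after the job is handed in: The loose half stands flat on the board, shut against the fixed half within 4 mm and about 5 degrees, and the pin is upright (within about 7 degrees) through both knuckles, fully home (its foot less than 22.5 mm above the slab, within 4 mm sideways of the upper bore's centre), released and at rest (y of half_b in the frame of press above -0.004 m and angle between the x axis of half_b and the x axis of press, either way round below 0.09 rad and angle between half_b's own z axis and vertical below 0.09 rad and height (world z) of half_b below 0.0225 m and z of pin in the frame of press below 0.0225 m and horizontal distance between pin and upper_bore below 0.004 m and angle between pin's own z axis and vertical below 0.12 rad and linear speed of each of pin, half_b below 0.02 m/s); the robot touches nothing.
It fails at once if the pin is forced against the knuckles with more than 40 N (contact force between pin and press above 40 N or contact force between pin and half_b above 40 N).
It fails at once if the loose half is rammed against the fixed half with more than 40 N (contact force between half_b and press above 40 N).
It fails at once if a bystander (dabba, plates, scoop or rolling pin) is moved more than 15 mm (distance of any of dabba, plates, scoop, rolling_pin from where it was at the start of the episode above 0.015 m).
It also fails if it takes over 67 s, if anything falls off the work surface, if the arm or the gripper's body presses on something with over 40 N, if the wrist force passes 120 N, or if a joint passes its speed limit or range.

## Robot

A 6-joint arm with a two-finger parallel gripper is mounted at the origin on the work surface. World frame = base frame: x ahead of the robot, y to its left, z up, the work surface at z = 0. Lengths are in m, angles in rad, forces in N, time in s.
With the tool pointing down it reaches from about 0.225 to 0.875 m from the base axis. Payload 3.4 kg.
Tool frame: the origin (TCP) lies at the very end of the fingers, on their centre line; the grasp point (between the pads) lies 19 mm behind it (manip.hold_point_z is the distance from the TCP to the grasp point, in m); z points along the fingers, y is the line along which they close (so a half turn about z gives the same grasp; the last joint's range is limited). The gripper opens to 85 mm and grips with 20 to 120 N. Pads are 22 mm wide; open, the fingers measure 114 mm over their backs; the gripper's body (76 mm by 85 mm) begins 54 mm behind the grasp point. The pads swing forward as they close: fully open they stand 13 mm farther back than shut.
Start: joints at [1.071, 0.276, 1.505, -0, 1.361, -0.121], TCP at [0.213, 0.534, 0.231] pointing down, gripper open.
Joint ranges: [-2.89, 2.89], [-0.75, 2.08], [0.22, 2.7], [-1.18, 4.32], [0.11, 2.71], [-2.7, 2.7]. Speed limits (rad/s): [2.57, 2.57, 3.14, 3.14, 3.14, 3.14].

## Interface

Orientations are given as a unit quaternion [w, x, y, z].
In Python, from rig import readout, viewer, order, manip gives the robot as it stands. The module is installed in compiled form; this text tells all that it offers.
- The arm moves only by the tool send_rows, never from a script. Its arguments are lists of equal length, an entry for each row: "xyz": the shift along the world's x, y, z in m, a list of three; "delta_rot": the turn, a rotation vector about the world's x, y, z in degrees, a list of three. In form: {"xyz": [[tx, ty, tz], ...], "delta_rot": [[wx, wy, wz], ...]}. A call has 1 to 12 rows; each row shifts and turns the commanded pose from where the row before left it; what a row does not reach is not made up. A row lasts 1/10 s, in which the tool goes at most 50 mm and 8.59 degrees, less where a joint would pass 70% of its speed; a pose out of reach is approached as far as the arm can. A call with a gripper value outside its range is refused whole. "gripper" is the finger opening in m, from 0 to 0.0854, set as the call begins (left out, the last holds). The fingers move at their own pace and stop on an object; "force" is the grip in N (left out, the last holds). Time passes only in rows, so rows that do not move let the fingers close. It gives the time, the measured TCP pose, the force, the opening and the grip force at its end, in the units of the state.
- readout.get_state(): the state, without advancing time (a new reading comes with each control period).
- viewer.get_image(name): name is "scene" or "top" or "wrist"; returns a dict with "color" (384x512x3 uint8, red, green, blue), "depth" (384x512 float32, m along the optical axis (not along the pixel's ray), 0 where there is no reading), "K" (3x3 intrinsics, pixels), "camera_from_world" (4x4, takes a point from world to camera coordinates). Camera axes: x right, y up, looking along -z (the intrinsics and any distortion apply to the point x, -y, -z); pixel columns grow to the right and rows downward; lengths in m; the calibration is good to about 2 mm. A picture is of the moment at which its call begins.
- order.sign_off(): hands the job in; it is judged then, once.
The state is a dict: "clock": time; "qpos": joint angles; "qd": joint speeds; "effort": joint torques, N m; "position": TCP position; "ee_rot": TCP orientation; "contact_force": force on the tool from outside, world axes, zero at the start; "moment": the same for the moment, N m; "width": finger opening in m; "gripper_force": force on a finger pad.
Only numpy, scipy, OpenCV 4.12 (cv2) and the standard library are available. Lean on these libraries where they do the work, as an engineer would, in place of code of your own. Each camera call takes 0.05 s, during which the arm holds its last target. There are 200 camera calls.

## Working session

There is one attempt and no reset: what is moved stays moved. The work goes in short steps, Python scripts to look and compute and a tool call to move; the robot and the scene stay as the last step left them, time stands still between calls to the robot, and variables do not carry over. Pictures are saved under pics/ and viewed, at most 10 in all, crops included, and the job is handed in when it is done.

Besides the shell and the picture viewer there is one more tool, called after "Call:" as a command line: name --argument value ..., lists and objects as JSON in quotes. send_rows: Moves the arm, as the interface text tells. Its arguments: {"type":"object","properties":{"xyz":{"type":"array"},"delta_rot":{"type":"array"},"gripper":{"type":"number"},"force":{"type":"number"}},"required":["xyz","delta_rot"]}

```bash
mkdir -p pics; cat > h.py <<'E'
import numpy as np, cv2
from rig import readout, viewer, order, manip
def grab(n,fn=None):
    d=viewer.get_image(n)
    np.savez('%s.npz'%n,**d)
    if fn: cv2.imwrite('pics/'+fn,d['color'][:,:,::-1])
    return d
def load(n): return dict(np.load('%s.npz'%n))
def ray(d,u,v,z):
    T=np.linalg.inv(d['camera_from_world']);K=d['K']
    r=np.array([(u-K[0,2])/K[0,0],-(v-K[1,2])/K[1,1],-1.])
    o=T[:3,3];w=T[:3,:3]@r
    return o+w*(z-o[2])/w[2]
def pts(d):
    K=d['K'];T=np.linalg.inv(d['camera_from_world']);D=d['depth']
    v,u=np.mgrid[:D.shape[0],:D.shape[1]]
    P=np.stack([(u-K[0,2])/K[0,0]*D,-(v-K[1,2])/K[1,1]*D,-D],-1)
    return P@T[:3,:3].T+T[:3,3]
def proj(d,p):
    c=d['camera_from_world']@np.r_[p,1];K=d['K']
    return K[0,0]*c[0]/-c[2]+K[0,2],K[1,1]*-c[1]/-c[2]+K[1,2]
E
python3 - <<'E'
from h import *
a=grab('scene');b=grab('top')
cv2.imwrite('pics/a.png',cv2.resize(np.vstack([a['color'],b['color']])[:,:,::-1],(450,600)) ) if 0 else None
cv2.imwrite('pics/s.png',a['color'][:,:,::-1]);cv2.imwrite('pics/t.png',cv2.resize(b['color'][:,:,::-1],(800,600)))
for d in(a,b): print(np.linalg.inv(d['camera_from_world']).round(3),d['K'])
print(readout.get_state(),manip.hold_point_z)
E
```

```text
[[-0.642 -0.474  0.602  1.217]
 [ 0.767 -0.403  0.5    0.517]
 [ 0.006  0.783  0.622  0.696]
 [ 0.     0.     0.     1.   ]] [[459.16877691   0.         251.79560351]
 [  0.         459.16877691 186.34202602]
 [  0.           0.           1.        ]]
[[ 0.029  0.98  -0.197  0.385]
 [-1.     0.03   0.002  0.002]
 [ 0.008  0.197  0.98   1.094]
 [ 0.     0.     0.     1.   ]] [[377.22741066   0.         258.81759761]
 [  0.         377.22741066 189.99618983]
 [  0.           0.           1.        ]]
{'clock': 0.1, 'qpos': array([ 1.07095574e+00,  2.76530447e-01,  1.50601731e+00,  3.48082575e-05,
        1.36069377e+00, -1.20992474e-01]), 'qd': array([-0.00281892, -0.00215483, -0.0033384 , -0.00132037,  0.00046498,
       -0.00173619]), 'effort': array([ 8.59276861e-04, -4.17699337e+01, -2.46405333e+01, -3.37749088e-04,
        5.78151332e-03,  7.80788724e-06]), 'position': array([0.21242549, 0.53381433, 0.23052266]), 'ee_rot': array([-2.68033249e-04,  1.88296802e-01,  9.82111824e-01, -7.79834509e-04]), 'contact_force': array([-0.46877088,  0.15730637, -0.18781866]), 'moment': array([-0.01524799,  0.01845348, -0.05067182]), 'gripper_force': 0.0, 'width': 0.0854083175302345} 0.0187
```

View pics/s.png

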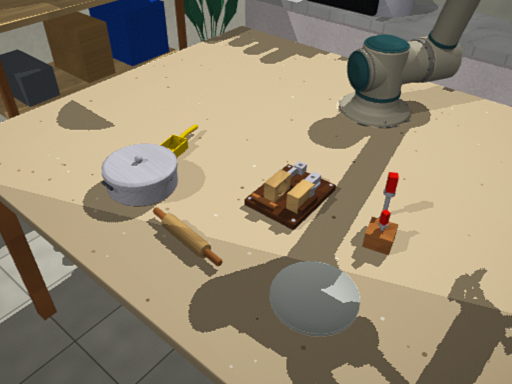

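View pics/t.png

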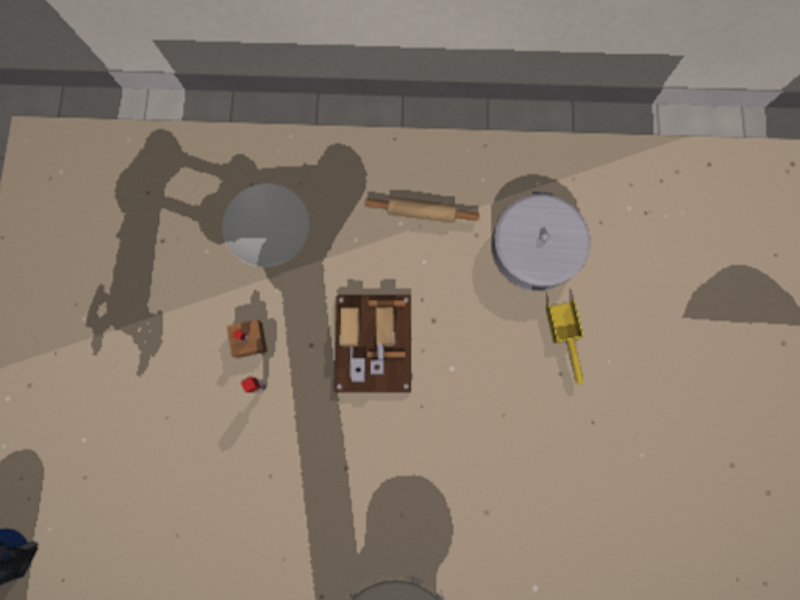

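The scene view shows the press at (290,193) and the stand with the short pin at (381,232), the tall decoy pin standing behind it. The top view (800 px wide) shows the board at 335..411 x 292..392, with the fixed half at (349,327), the loose half at (385,327), the pin at (238,335) and the decoy at (250,385).

```bash
python3 - <<'E'
from h import *
b=load('top');P=pts(b);c=b['color'].astype(int);h=cv2.cvtColor(b['color'],cv2.COLOR_RGB2HSV)
Z=P[...,2]
reg=np.zeros(Z.shape,bool);reg[180:258,205:270]=1
dark=(reg&(h[...,2]<110)&(h[...,1]>100)&(Z>.01)&(Z<.03))|(reg&(Z>.035))
# board outline
m=(reg&(Z>.01)).astype(np.uint8)
cn=max(cv2.findContours(m,0,1)[0],key=cv2.contourArea)
w=np.array([ray(b,*p,.018)[:2] for p in cn[:,0,:]],np.float32)
print('board',cv2.minAreaRect(w*1000),cv2.boxPoints(cv2.minAreaRect(w*1000)).round(1).tolist())
m=(reg&(Z>.05)).astype(np.uint8)
n,l,s,ce=cv2.connectedComponentsWithStats(m)
for i in range(1,n):
    if s[i,4]<15: continue
    q=P[l==i]; r=cv2.minAreaRect((q[:,:2]*1000).astype(np.float32))
    print(s[i],np.median(q,0).round(4),r,c[l==i].mean(0).round())
for n in('top','scene'):
    d=load(n);P=pts(d);h=cv2.cvtColor(d['color'],cv2.COLOR_RGB2HSV)
    red=((h[...,1]>200)&(d['color'][...,0]>120)&((h[...,0]<6)|(h[...,0]>174))).astype(np.uint8)
    k,l,s,ce=cv2.connectedComponentsWithStats(red)
    for i in range(1,k):
        if s[i,4]>15:
            q=P[l==i];print(n,s[i],ce[i].round(1),np.median(q,0).round(3),q.max(0).round(3),ray(d,*ce[i],.08).round(3))
b=load('top');P=pts(b)
reg=np.zeros(Z.shape,bool);reg[195:235,135:180]=1
q=P[reg&(abs(P[...,2]-.04)<.004)];print('stand',np.median(q,0),cv2.minAreaRect((q[:,:2]*1000).astype(np.float32)))
E
```

```text
board ((515.74462890625, 59.05652618408203), (178.47735595703125, 141.32870483398438), 1.6643540859222412) [[424.5, 127.0999984741211], [428.6000061035156, -14.199999809265137], [607.0, -9.0], [602.9000244140625, 132.3000030517578]]
[217 197  13  23 260] [0.5377 0.098  0.0636] ((471.1778564453125, 68.81419372558594), (212.51303100585938, 50.5331916809082), 24.143423080444336) [166. 136. 102.]
[237 196  15  43 351] [0.5289 0.0383 0.0633] ((477.9159851074219, 35.34942626953125), (192.9608154296875, 44.769920349121094), 6.432430744171143) [147. 125. 104.]
scene [386 172  12  21 163] [392.1 181.9] [0.438 0.256 0.104] [0.445 0.264 0.118] [0.409 0.246 0.08 ]
scene [382 210   8  11  45] [384.8 214. ] [0.521 0.286 0.087] [0.527 0.291 0.089] [0.515 0.283 0.08 ]
stand [0.51092736 0.28374366 0.04133551] ((515.2947387695312, 286.617919921875), (56.62134552001953, 57.29067611694336), 13.566349983215332)
```

Call:
send_rows --xyz '[[0.0225,-0.0395,0.0015],[0.0225,-0.0395,0.0015],[0.0225,-0.0395,0.0015],[0.0225,-0.0395,0.0015],[0.0225,-0.0395,0.0015],[0.0225,-0.0395,0.0015],[0.0225,-0.0395,0.0015],[0.0225,-0.0395,0.0015],[0.0225,-0.0395,0.0015],[0.0225,-0.0395,0.0015],[0.0225,-0.0395,0.0015],[0.0225,-0.0395,0.0015]]' --delta_rot '[[0,0,1.95],[0,0,1.95],[0,0,1.95],[0,0,1.95],[0,0,1.95],[0,0,1.95],[0,0,1.95],[0,0,1.95],[0,0,1.95],[0,0,1.95],[0,0,1.95],[0,0,1.95]]' --gripper 0 --force 40

```text
clock: 1.3
position: [0.483, 0.0585, 0.2491]
ee_rot: [-0.0, -0.015, 1.0, 0.0]
contact_force: [0.6, 1.0, 0.1]
width: -0.0002
gripper_force: 0.0
```

Call:
send_rows --xyz '[[0,0,0],[0,0,0]]' --delta_rot '[[0,0,0],[0,0,0]]'

```text
clock: 1.5
position: [0.4825, 0.0595, 0.2487]
ee_rot: [-0.001, -0.013, 1.0, 0.0]
contact_force: [0.3, -0.3, 1.1]
width: -0.0
gripper_force: 0.0
```

```bash
python3 - <<'E'
from h import *
d=grab('wrist')
cv2.imwrite('pics/w1.png',cv2.resize(d['color'][:,:,::-1],(800,600)))
print(np.linalg.inv(d['camera_from_world']).round(3),d['K'])
s=readout.get_state();print(s['clock'],s['position'],s['ee_rot'],s['width'],s['contact_force'])
E
```

```text
[[-0.027 -0.957 -0.288  0.409]
 [ 1.    -0.026 -0.008  0.057]
 [ 0.001 -0.288  0.958  0.392]
 [ 0.     0.     0.     1.   ]] [[298.44462252   0.         258.21776208]
 [  0.         298.44462252 190.43895323]
 [  0.           0.           1.        ]]
1.55 [0.48197402 0.06048979 0.2487937 ] [-9.08147346e-04 -1.42611561e-02  9.99897774e-01  4.86770050e-04] -0.0003009246634494103 [-0.4582711   1.22772396 -0.06920543]
```

View pics/w1.png

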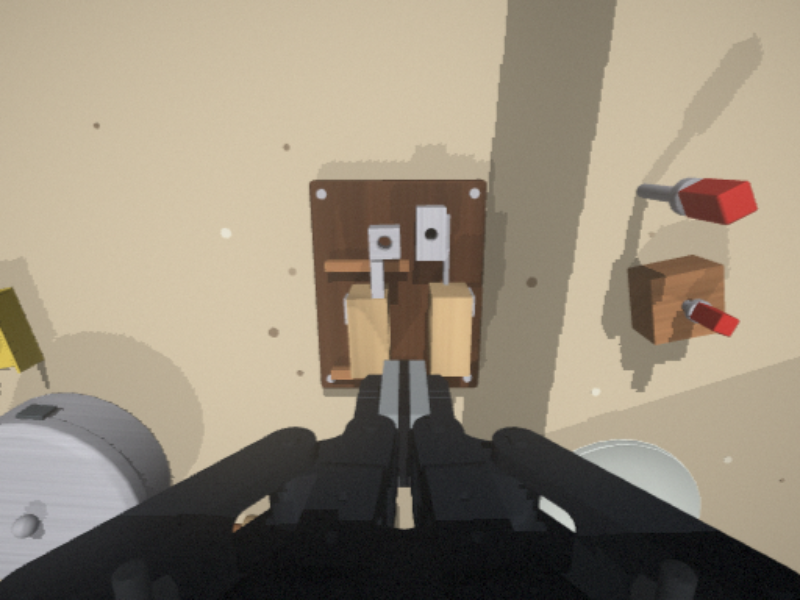

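The picture shows the upper bore at (384,242) and the lower at (431,234) (800-wide), both visible because the half is still drawn back. The block tops meet the frame at (367,290) and (452,290), the pin leaves its stand at (690,303), and the decoy's shank is at (650,190).

```bash
python3 - <<'E'
from h import *
d=load('wrist');g=cv2.cvtColor(d['color'],cv2.COLOR_RGB2GRAY);P=pts(d)
def blob(u,v,r,z):
    w=g[v-r:v+r+1,u-r:u+r+1].astype(float);t=np.clip(110-w,0,None);yy,xx=np.mgrid[-r:r+1,-r:r+1]
    U,V=u+(t*xx).sum()/t.sum(),v+(t*yy).sum()/t.sum();print(U,V,ray(d,U,V,z).round(4));return ray(d,U,V,z)
ub=blob(246,155,6,.064);lb=blob(276,150,5,.042)
for n,(u,v) in dict(s1=(321,194),s2=(475,193),s3=(467,378),s4=(330,379)).items(): print(n,ray(d,u*.64,v*.64,.019)[:2].round(4))
def mask(lo,hi,x0,x1,y0,y1):
    m=np.zeros(g.shape,bool);m[y0:y1,x0:x1]=1;return m&(P[...,2]>lo)&(P[...,2]<hi)
for n,a in dict(loose=(215,250,190,240),fixed=(270,305,180,240)).items():
    m=mask(.057,.067,*a);h=cv2.cvtColor(d['color'],cv2.COLOR_RGB2HSV);m&=h[...,1]>70
    q=P[m];print(n,q[:,2].mean(),q.min(0).round(4),q.max(0).round(4))
    rs=range(a[2]+4,a[3],8)
    for v in rs:
        us=np.where(m[v])[0]
        if len(us):print(v,us.min(),us.max(),ray(d,us.min()-.5,v,.062)[:2].round(4),ray(d,us.max()+.5,v,.062)[:2].round(4))
b=load('scene')
h=cv2.cvtColor(d['color'],cv2.COLOR_RGB2HSV)
red=((h[...,1]>180)&(d['color'][...,0]>100)&((h[...,0]<6)|(h[...,0]>174))).astype(np.uint8)
k,l,s,ce=cv2.connectedComponentsWithStats(red)
for i in range(1,k):
    if s[i,4]>30: q=P[l==i];print(s[i],ce[i],np.percentile(q,[5,50,95],axis=0).round(4).tolist())
m=mask(.037,.044,395,470,155,225);q=P[m];print('stand',cv2.minAreaRect((q[:,:2]*1000).astype(np.float32)),cv2.boxPoints(cv2.minAreaRect((q[:,:2]*1000).astype(np.float32))).tolist())
E
```

```text
245.56367041198502 154.73096129837703 [0.4663 0.0446 0.064 ]
275.2908933966336 149.1506258092361 [0.4626 0.0786 0.042 ]
s1 [ 0.4379 -0.0067]
s2 [0.4338 0.1138]
s3 [0.5933 0.1181]
s4 [ 0.5974 -0.0026]
loose 0.06261888095418121 [0.508  0.0174 0.0573] [0.5703 0.0488 0.0651]
194 222 247 [0.5133 0.0173] [0.5125 0.0474]
202 223 247 [0.523  0.0184] [0.5223 0.0476]
210 223 248 [0.533  0.0183] [0.5322 0.0489]
218 223 248 [0.5431 0.0183] [0.5423 0.0491]
226 224 248 [0.5534 0.0194] [0.5526 0.0493]
234 225 244 [0.5638 0.0205] [0.5632 0.0447]
fixed 0.06247534618976749 [0.5056 0.0805 0.0574] [0.5691 0.1122 0.0649]
192 276 301 [0.5092 0.0798] [0.5084 0.1098]
200 276 301 [0.5189 0.0802] [0.5181 0.1105]
208 276 301 [0.5288 0.0806] [0.528  0.1112]
216 276 301 [0.5389 0.0811] [0.5381 0.1119]
224 276 300 [0.5491 0.0815] [0.5484 0.1114]
232 276 300 [0.5596 0.082 ] [0.5588 0.1121]
[458 201  13  12  74] [464.2027027  206.66216216] [[0.5076, 0.2792, 0.0857], [0.5131, 0.2833, 0.0867], [0.5177, 0.2896, 0.0873]]
stand ((514.4180297851562, 285.2254333496094), (56.900421142578125, 57.948089599609375), 14.105125427246094) [[479.7645568847656, 306.3925476074219], [493.8866271972656, 250.1915740966797], [549.071533203125, 264.0583190917969], [534.949462890625, 320.25927734375]]
```

Call:
send_rows --xyz '[[0.0193,-0.025,-0.03],[0.0193,-0.025,-0.03],[0.0193,-0.025,-0.03],[0,0,-0.03],[0,0,-0.03],[0,0,-0.03],[0,0,-0.03],[0,0,-0.011],[0,0,0]]' --delta_rot '[[0,0,0],[0,0,0],[0,0,0],[0,0,0],[0,0,0],[0,0,0],[0,0,0],[0,0,0],[0,0,0]]'

```text
clock: 2.45
position: [0.5389, -0.0132, 0.0271]
ee_rot: [-0.002, -0.016, 1.0, 0.0]
contact_force: [-0.1, 0.6, 0.6]
width: 0.0001
gripper_force: 0.0
```

Call:
send_rows --xyz '[[0,0.005,0],[0,0.005,0],[0,0.004,0],[0,0.003,0],[0,0.003,0],[0,0.003,0]]' --delta_rot '[[0,0,0],[0,0,0],[0,0,0],[0,0,0],[0,0,0],[0,0,0]]'

```text
clock: 3.05
position: [0.5409, 0.0081, 0.0288]
ee_rot: [0.0, -0.015, 1.0, -0.0]
contact_force: [-0.2, -1.5, 1.2]
width: -0.0001
gripper_force: 0.9
```

Call:
send_rows --xyz '[[0,0.003,0],[0,0.003,0],[0,0.003,0],[0,0.003,0],[0,0.003,0],[0,0.003,0]]' --delta_rot '[[0,0,0],[0,0,0],[0,0,0],[0,0,0],[0,0,0],[0,0,0]]'

```text
clock: 3.65
position: [0.5406, 0.0265, 0.0283]
ee_rot: [0.0, -0.015, 1.0, 0.0]
contact_force: [0.4, -3.3, 1.4]
width: 0.0002
gripper_force: 1.0
```

Call:
send_rows --xyz '[[0,0.002,0],[0,0.002,0],[0,0.001,0]]' --delta_rot '[[0,0,0],[0,0,0],[0,0,0]]'

```text
clock: 3.95
position: [0.5406, 0.0315, 0.0283]
ee_rot: [0.0, -0.015, 1.0, 0.0]
contact_force: [-0.4, -1.7, 1.8]
width: -0.0003
gripper_force: 1.0
```

Call:
send_rows --xyz '[[0,0.001,0],[0,0.001,0],[0,0.001,0]]' --delta_rot '[[0,0,0],[0,0,0],[0,0,0]]'

```text
clock: 4.25
position: [0.5405, 0.0343, 0.0283]
ee_rot: [-0.0, -0.015, 1.0, 0.0]
contact_force: [-0.8, -2.8, 1.1]
width: -0.0001
gripper_force: 1.0
```

Call:
send_rows --xyz '[[0,0.001,0],[0,0.001,0]]' --delta_rot '[[0,0,0],[0,0,0]]'

```text
clock: 4.45
position: [0.5405, 0.0363, 0.0283]
ee_rot: [-0.0, -0.015, 1.0, 0.0]
contact_force: [0.2, -0.9, 1.5]
width: -0.0
gripper_force: 1.0
```

Call:
send_rows --xyz '[[0,0.001,0],[0,0,0]]' --delta_rot '[[0,0,0],[0,0,0]]'

```text
clock: 4.65
position: [0.5405, 0.0375, 0.0283]
ee_rot: [-0.0, -0.015, 1.0, 0.0]
contact_force: [-0.5, -2.1, 1.5]
width: -0.0001
gripper_force: 0.7
```

Call:
send_rows --xyz '[[0,0.001,0],[0,0.0005,0]]' --delta_rot '[[0,0,0],[0,0,0]]'

```text
clock: 4.85
position: [0.5405, 0.0379, 0.0283]
ee_rot: [-0.0, -0.015, 1.0, -0.001]
contact_force: [0.4, -6.3, 1.0]
width: -0.0001
gripper_force: 3.3
```

Call:
send_rows --xyz '[[0,0.0005,0],[0,0.0005,0]]' --delta_rot '[[0,0,0],[0,0,0]]'

```text
clock: 5.05
position: [0.5406, 0.0379, 0.0283]
ee_rot: [-0.0, -0.016, 1.0, -0.002]
contact_force: [-0.4, -9.7, 1.4]
width: 0.0001
gripper_force: 4.9
```

Call:
send_rows --xyz '[[0,0.0005,0],[0,0.0005,0]]' --delta_rot '[[0,0,0],[0,0,0]]'

```text
clock: 5.25
position: [0.5406, 0.0379, 0.0283]
ee_rot: [-0.0, -0.016, 1.0, -0.002]
contact_force: [0.6, -12.2, 0.4]
width: 0.0
gripper_force: 6.5
```

Call:
send_rows --xyz '[[0,0.0005,0],[0,0.0005,0]]' --delta_rot '[[0,0,0],[0,0,0]]'

```text
clock: 5.45
position: [0.5406, 0.038, 0.0283]
ee_rot: [-0.0, -0.016, 1.0, -0.003]
contact_force: [-1.5, -15.8, 0.2]
width: -0.0003
gripper_force: 8.1
```

Call:
send_rows --xyz '[[0,-0.01,0],[0,-0.015,0],[0,0,0.04],[0,0,0.04],[0,0,0.04],[0,0,0.04],[-0.012,0.035,0.012],[-0.012,0.035,0.012],[-0.012,0.035,0.012],[-0.012,0.035,0.012],[-0.012,0.035,0.012],[0,0,0]]' --delta_rot '[[0,0,0],[0,0,0],[0,0,0],[0,0,0],[0,0,0],[0,0,0],[0,0,0],[0,0,0],[0,0,0],[0,0,0],[0,0,0],[0,0,0]]'

```text
clock: 6.65
position: [0.4796, 0.1956, 0.25]
ee_rot: [0.001, -0.017, 1.0, 0.002]
contact_force: [-0.1, -0.3, 0.2]
width: -0.0003
gripper_force: 0.0
```

Call:
send_rows --xyz '[[0,0,0],[0,0,0]]' --delta_rot '[[0,0,0],[0,0,0]]' --gripper 0.045

```text
clock: 6.85
position: [0.4805, 0.1909, 0.2477]
ee_rot: [-0.001, -0.014, 1.0, -0.0]
contact_force: [0.0, -0.5, -0.7]
width: 0.0276
gripper_force: 0.0
```

```bash
python3 - <<'E'
from h import *
d=grab('wrist')
cv2.imwrite('pics/w2.png',cv2.resize(d['color'][:,:,::-1],(800,600)))
s=readout.get_state();print(s['clock'],s['position'],s['ee_rot'],s['width'],s['contact_force'])
P=pts(d);h=cv2.cvtColor(d['color'],cv2.COLOR_RGB2HSV)
red=((h[...,1]>180)&(d['color'][...,0]>60)&((h[...,0]<6)|(h[...,0]>174))).astype(np.uint8)
k,l,st,ce=cv2.connectedComponentsWithStats(red)
for i in range(1,k):
    if st[i,4]>30:
        q=P[l==i];print(st[i],ce[i],np.percentile(q,[5,50,95],axis=0).round(4).tolist())
        t=q[(q[:,2]>q[:,2].max()-.004)];print(cv2.minAreaRect((t[:,:2]*1000).astype(np.float32)))
E
```

```text
6.9 [0.48060015 0.19065031 0.24765202] [-6.11534618e-04 -1.41647844e-02  9.99899461e-01 -2.30622656e-04] 0.03572329937983011 [ 0.54976909 -0.57100944  1.53398043]
```

View pics/w2.png

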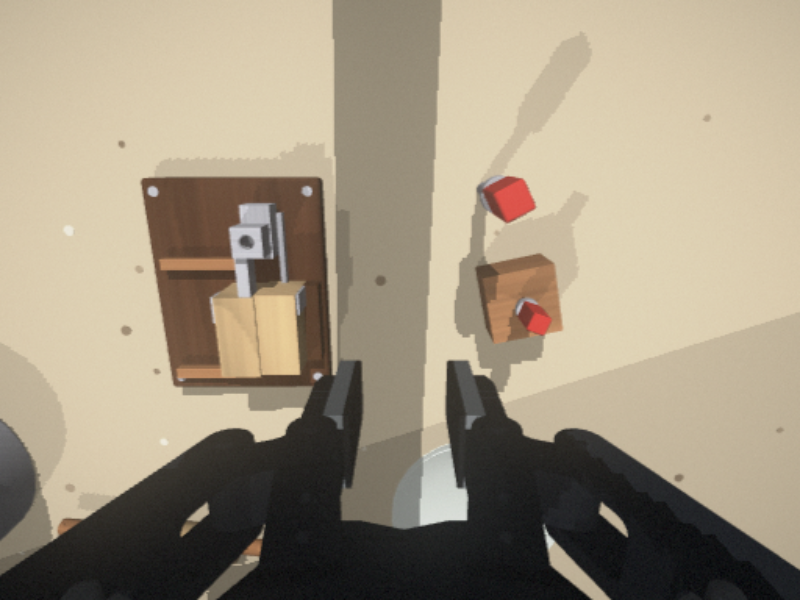

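The two halves now touch along (258,330). The upper bore is at (246,241), the pin's red grip at (535,316) and the decoy at (510,198).

```bash
python3 - <<'E'
from h import *
d=load('wrist');P=pts(d);c=d['color'].astype(int)
red=(c[...,0]>2*c[...,1])&(c[...,0]>70)
m=red.copy();m[:185]=0;m[:,:315]=0;m[225:]=0;m[:,370:]=0
q=P[m];print(m.sum(),np.percentile(q,[2,50,98],axis=0).round(4).tolist())
t=m&(P[...,2]>.0835);t2=cv2.findContours(t.astype(np.uint8),0,1)[0]
k=max(t2,key=cv2.contourArea)[:,0]
w=np.array([ray(d,u,v,.086)[:2]*1000 for u,v in k],np.float32);print(t.sum(),cv2.minAreaRect(w),w.mean(0))
x=np.argwhere(t).mean(0);print(x,ray(d,x[1],x[0],.086))
cv2.imwrite('pics/c.png',cv2.resize(d['color'][185:225,300:370,::-1],None,fx=10,fy=10,interpolation=cv2.INTER_CUBIC))
# upper bore
g=cv2.cvtColor(d['color'],cv2.COLOR_RGB2GRAY).astype(float)
u,v,r=157,154,5;W=g[v-r:v+r+1,u-r:u+r+1];T=np.clip(100-W,0,None);yy,xx=np.mgrid[-r:r+1,-r:r+1]
U,V=u+(T*xx).sum()/T.sum(),v+(T*yy).sum()/T.sum();print('bore',U,V,ray(d,U,V,.064))
kn=(P[...,2]>.061)&(P[...,2]<.067);kn[:140]=0;kn[168:]=0;kn[:,:142]=0;kn[:,177:]=0
print('knuckle top',cv2.minAreaRect((P[kn][:,:2]*1000).astype(np.float32)),P[kn].mean(0))
E
```

```text
213 [[0.5061, 0.2771, 0.0618], [0.5115, 0.2845, 0.0862], [0.5207, 0.2918, 0.0882]]
157 ((513.5181274414062, 284.260009765625), (15.027667999267578, 14.432418823242188), 72.59175109863281) [513.6069  284.35117]
[206.54140127 344.31847134] [0.51384933 0.28454774 0.086     ]
bore 156.56760374832663 154.11780455153948 [0.46642482 0.07746303 0.064     ]
knuckle top ((468.8919677734375, 78.72602844238281), (25.1770076751709, 22.777950286865234), 2.3082001209259033) [0.46768141 0.07873632 0.06426323]
```

View pics/c.png

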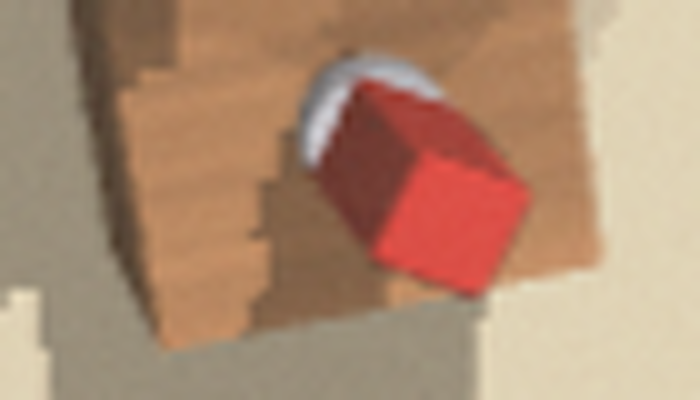

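Call:
send_rows --xyz '[[0.0066,0.0188,-0.025],[0.0066,0.0188,-0.025],[0.0067,0.0188,-0.025],[0.0067,0.0188,-0.025],[0.0066,0.0187,-0.0277],[0,0,0],[0,0,0],[0,0,0]]' --delta_rot '[[0,0,-4.9],[0,0,-4.9],[0,0,-4.9],[0,0,-4.9],[0,0,-4.9],[0,0,0],[0,0,0],[0,0,0]]'

```text
clock: 7.7
position: [0.5145, 0.2846, 0.1216]
ee_rot: [0.001, 0.198, 0.98, 0.0]
contact_force: [0.0, -0.4, 0.5]
width: 0.045
gripper_force: 0.0
```

Call:
send_rows --xyz '[[-0.0007,0,-0.02],[0,0,-0.02],[0,0,-0.02],[0,0,0],[0,0,0]]' --delta_rot '[[0,0,0],[0,0,0],[0,0,0],[0,0,0],[0,0,0]]'

```text
clock: 8.2
position: [0.5137, 0.2852, 0.062]
ee_rot: [0.001, 0.198, 0.98, 0.0]
contact_force: [0.7, 0.8, -0.0]
width: 0.0453
gripper_force: 0.0
```

Call:
send_rows --xyz '[[0,0,0],[0,0,0],[0,0,0],[0,0,0],[0,0,0],[0,0,0]]' --delta_rot '[[0,0,0],[0,0,0],[0,0,0],[0,0,0],[0,0,0],[0,0,0]]' --gripper 0 --force 60

```text
clock: 8.8
position: [0.514, 0.286, 0.0622]
ee_rot: [0.001, 0.198, 0.98, 0.001]
contact_force: [-0.7, -0.3, 6.2]
width: 0.0129
gripper_force: 59.7
```

Call:
send_rows --xyz '[[0,0,0.01],[0,0,0.02],[0,0,0.03],[0,0,0.03],[0,0,0],[0,0,0]]' --delta_rot '[[0,0,0],[0,0,0],[0,0,0],[0,0,0],[0,0,0],[0,0,0]]'

```text
clock: 9.4
position: [0.5131, 0.2858, 0.1515]
ee_rot: [0.001, 0.198, 0.98, 0.0]
contact_force: [-0.1, 0.4, -1.2]
width: 0.0127
gripper_force: 59.0
```

```bash
python3 - <<'E'
from h import *
d=grab('wrist');s=readout.get_state();print(s['clock'],s['position'],s['ee_rot'],s['width'],s['contact_force'])
T=np.linalg.inv(d['camera_from_world']).round(4);print(T)
a=d['color'][150:384,140:380,::-1]
e=grab('scene')['color'][120:240,340:430,::-1]
cv2.imwrite('pics/g.png',np.hstack([cv2.resize(a,(480,468)),cv2.resize(e,(320,468))]))
E
```

```text
9.45 [0.5123525  0.28542734 0.1502428 ] [-5.03061159e-04  1.97673160e-01  9.80267816e-01 -2.77950124e-04] 0.012584833131951152 [-0.805435    0.29285327 -0.61674204]
[[ 0.3873 -0.882  -0.2686  0.4444]
 [ 0.922   0.3708  0.1116  0.3136]
 [ 0.0012 -0.2908  0.9568  0.2945]
 [ 0.      0.      0.      1.    ]]
```

View pics/g.png

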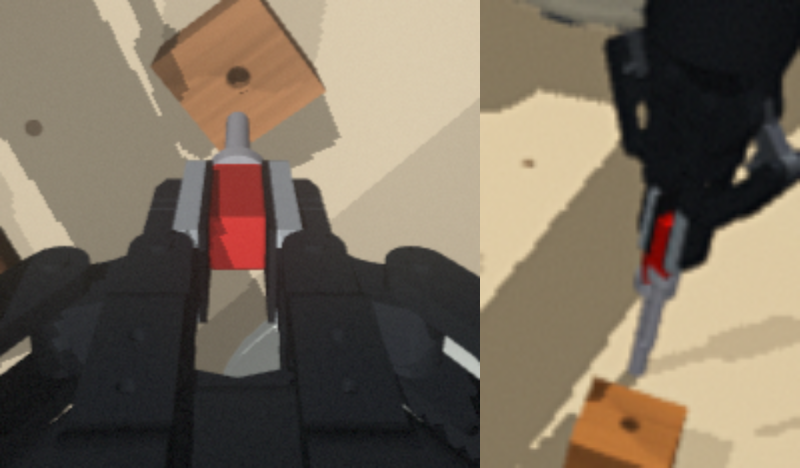

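The left crop shows the pin square between the pads, its foot at (237,116) and the stand hole at (238,77). The right crop shows it clear of the stand and upright.

```bash
python3 - <<'E'
from h import *
d=load('wrist')
print(proj(d,[.5124,.2854,.094]),ray(d,258.5,208,.094),ray(d,259,188.5,.04))
E
```

```text
(np.float64(258.30965509160353), np.float64(207.42368720025945)) [0.51285681 0.28535576 0.094     ] [0.51444568 0.28529156 0.04      ]
```

Call:
send_rows --xyz '[[-0.0076,-0.0344,0.003],[-0.0076,-0.0344,0],[-0.0076,-0.0345,0],[-0.0076,-0.0345,0],[-0.0076,-0.0345,0],[-0.0076,-0.0344,-0.01],[0,0,0],[0,0,0],[0,0,0]]' --delta_rot '[[0,0,0],[0,0,0],[0,0,0],[0,0,0],[0,0,0],[0,0,0],[0,0,0],[0,0,0],[0,0,0]]'

```text
clock: 10.4
position: [0.4675, 0.0796, 0.1432]
ee_rot: [-0.0, 0.198, 0.98, 0.0]
contact_force: [0.4, -0.5, -1.1]
width: 0.0128
gripper_force: 59.0
```

```bash
python3 - <<'E'
from h import *
d=grab('wrist');s=readout.get_state();p=s['position'];print(s['clock'],p,s['ee_rot'],s['contact_force'])
cv2.imwrite('pics/b.png',cv2.resize(d['color'][120:260,170:340,::-1],(680,560),interpolation=cv2.INTER_CUBIC))
f=p-[0,0,.056];print(f,proj(d,f),proj(d,[.4668,.0787,.064]))
E
```

```text
10.45 [0.46767476 0.07979816 0.14338818] [-1.82819052e-04  1.97270276e-01  9.80349095e-01  2.36797698e-04] [-0.08106151 -0.50703298 -1.20148849]
[0.46767476 0.07979816 0.08738818] (np.float64(259.59685817052986), np.float64(209.096857762032)) (np.float64(257.7312064949073), np.float64(198.23815061625865))
```

View pics/b.png

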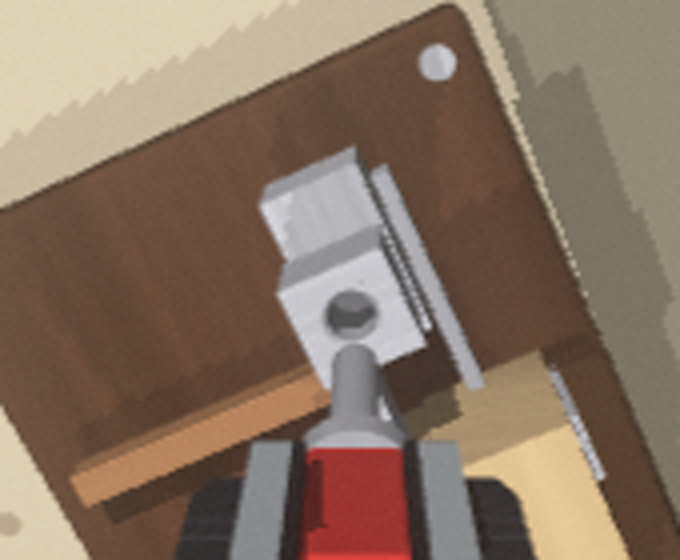

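The bore mouth is at (351,314) in the crop and the pin's foot at (354,347); both agree with the predicted pixels to within a pixel, so I only need a nudge of less than 1 mm before lowering.

Call:
send_rows --xyz '[[-0.0008,-0.0009,-0.005],[0,0,-0.01],[0,0,-0.004],[0,0,0],[0,0,0]]' --delta_rot '[[0,0,0],[0,0,0],[0,0,0],[0,0,0],[0,0,0]]'

```text
clock: 10.95
position: [0.4666, 0.0782, 0.1244]
ee_rot: [-0.0, 0.198, 0.98, -0.0]
contact_force: [-0.5, 1.1, -1.1]
width: 0.0128
gripper_force: 59.0
```

Call:
send_rows --xyz '[[0,0,-0.002],[0,0,-0.002],[0,0,-0.002],[0,0,0]]' --delta_rot '[[0,0,0],[0,0,0],[0,0,0],[0,0,0]]'

```text
clock: 11.35
position: [0.4665, 0.078, 0.1184]
ee_rot: [-0.0, 0.198, 0.98, 0.0]
contact_force: [0.6, -1.2, -0.6]
width: 0.0126
gripper_force: 59.0
```

Call:
send_rows --xyz '[[0,0,-0.002],[0,0,-0.002],[0,0,0]]' --delta_rot '[[0,0,0],[0,0,0],[0,0,0]]'

```text
clock: 11.65
position: [0.4665, 0.0781, 0.1143]
ee_rot: [-0.0, 0.198, 0.98, 0.0]
contact_force: [-0.6, -0.2, -0.6]
width: 0.0126
gripper_force: 59.0
```

Call:
send_rows --xyz '[[0,0,-0.002],[0,0,-0.002],[0,0,-0.002],[0,0,0]]' --delta_rot '[[0,0,0],[0,0,0],[0,0,0],[0,0,0]]'

```text
clock: 12.05
position: [0.4665, 0.0781, 0.1083]
ee_rot: [-0.0, 0.198, 0.98, 0.0]
contact_force: [0.3, -1.1, -0.4]
width: 0.0127
gripper_force: 59.0
```

Call:
send_rows --xyz '[[0,0,-0.002],[0,0,-0.002],[0,0,-0.002],[0,0,-0.001],[0,0,0]]' --delta_rot '[[0,0,0],[0,0,0],[0,0,0],[0,0,0],[0,0,0]]'

```text
clock: 12.55
position: [0.4666, 0.0781, 0.1014]
ee_rot: [-0.0, 0.198, 0.98, 0.0]
contact_force: [0.5, 0.5, -0.9]
width: 0.0125
gripper_force: 59.0
```

Call:
send_rows --xyz '[[0,0,-0.001],[0,0,-0.001],[0,0,-0.001],[0,0,0]]' --delta_rot '[[0,0,0],[0,0,0],[0,0,0],[0,0,0]]'

```text
clock: 12.95
position: [0.4665, 0.0781, 0.0985]
ee_rot: [-0.0, 0.198, 0.98, 0.0]
contact_force: [-0.5, -0.3, 0.3]
width: 0.0123
gripper_force: 59.0
```

Call:
send_rows --xyz '[[0,0,-0.0005],[0,0,-0.0005],[0,0,0]]' --delta_rot '[[0,0,0],[0,0,0],[0,0,0]]'

```text
clock: 13.25
position: [0.4668, 0.078, 0.0981]
ee_rot: [0.0, 0.198, 0.98, 0.0]
contact_force: [-0.9, 0.3, 4.1]
width: 0.0124
gripper_force: 59.7
```

Call:
send_rows --xyz '[[0,0,-0.0005],[0,0,-0.0005],[0,0,0]]' --delta_rot '[[0,0,0],[0,0,0],[0,0,0]]'

```text
clock: 13.55
position: [0.467, 0.078, 0.0979]
ee_rot: [0.001, 0.198, 0.98, 0.0]
contact_force: [-2.4, 0.5, 11.1]
width: 0.0128
gripper_force: 60.6
```

Call:
send_rows --xyz '[[0,0,0.0005],[-0.0005,0,0],[-0.0005,0,0],[-0.0005,0,0],[-0.0005,0,0]]' --delta_rot '[[0,0,0],[0,0,0],[0,0,0],[0,0,0],[0,0,0]]'

```text
clock: 14.05
position: [0.4663, 0.0781, 0.0981]
ee_rot: [0.002, 0.198, 0.98, 0.0]
contact_force: [0.1, -0.1, 4.4]
width: 0.0128
gripper_force: 59.7
```

Call:
send_rows --xyz '[[-0.0005,0,0],[-0.0005,0,0],[-0.0005,0,0]]' --delta_rot '[[0,0,0],[0,0,0],[0,0,0]]'

```text
clock: 14.35
position: [0.4656, 0.0781, 0.098]
ee_rot: [0.003, 0.198, 0.98, 0.001]
contact_force: [4.0, -0.8, 6.4]
width: 0.013
gripper_force: 59.8
```

Call:
send_rows --xyz '[[-0.0005,0,0],[-0.0005,0,0],[-0.0005,0,0]]' --delta_rot '[[0,0,0],[0,0,0],[0,0,0]]'

```text
clock: 14.65
position: [0.4638, 0.0781, 0.0978]
ee_rot: [0.002, 0.198, 0.98, 0.001]
contact_force: [4.0, -0.6, 6.4]
width: 0.0126
gripper_force: 59.8
```

Call:
send_rows --xyz '[[-0.0005,0,0],[-0.0005,0,0]]' --delta_rot '[[0,0,0],[0,0,0]]'

```text
clock: 14.85
position: [0.4609, 0.0784, 0.097]
ee_rot: [0.0, 0.198, 0.98, 0.0]
contact_force: [4.4, 1.7, -0.0]
width: 0.0127
gripper_force: 59.3
```

Fz dropped to zero and z fell by 1 mm, so the foot is in the lower bore. Next I lower it gently.

Call:
send_rows --xyz '[[0,0,-0.0005],[0,0,-0.0005],[0,0,0]]' --delta_rot '[[0,0,0],[0,0,0],[0,0,0]]'

```text
clock: 15.15
position: [0.4608, 0.0787, 0.0959]
ee_rot: [0.0, 0.198, 0.98, 0.001]
contact_force: [4.6, 2.2, 1.5]
width: 0.0131
gripper_force: 59.3
```

Call:
send_rows --xyz '[[0,0,-0.001],[0,0,-0.001],[0,0,0]]' --delta_rot '[[0,0,0],[0,0,0],[0,0,0]]'

```text
clock: 15.45
position: [0.4609, 0.0787, 0.0938]
ee_rot: [0.0, 0.198, 0.98, 0.001]
contact_force: [4.4, 4.4, 0.9]
width: 0.0123
gripper_force: 59.3
```

Call:
send_rows --xyz '[[0.0005,0.0007,-0.001],[0,0,-0.001],[0,0,-0.001],[0,0,-0.001]]' --delta_rot '[[0,0,0],[0,0,0],[0,0,0],[0,0,0]]'

```text
clock: 15.85
position: [0.4612, 0.0789, 0.0901]
ee_rot: [-0.0, 0.198, 0.98, 0.0]
contact_force: [3.7, 2.1, 9.7]
width: 0.013
gripper_force: 60.1
```

Call:
send_rows --xyz '[[0,0,-0.001],[0,0,-0.001],[0,0,-0.001]]' --delta_rot '[[0,0,0],[0,0,0],[0,0,0]]'

```text
clock: 16.15
position: [0.4613, 0.0789, 0.0879]
ee_rot: [0.0, 0.198, 0.98, 0.0]
contact_force: [2.5, 2.6, 10.0]
width: 0.0128
gripper_force: 60.3
```

Call:
send_rows --xyz '[[0,0,-0.001],[0,0,-0.001],[0,0,-0.001]]' --delta_rot '[[0,0,0],[0,0,0],[0,0,0]]'

```text
clock: 16.45
position: [0.4613, 0.0788, 0.085]
ee_rot: [0.0, 0.198, 0.98, 0.0]
contact_force: [2.4, 1.4, 10.1]
width: 0.0126
gripper_force: 60.4
```

Steady at about 10 N. That's the plug yielding, so I continue.

Call:
send_rows --xyz '[[0,0,-0.001],[0,0,-0.001],[0,0,-0.001],[0,0,-0.001]]' --delta_rot '[[0,0,0],[0,0,0],[0,0,0],[0,0,0]]'

```text
clock: 16.85
position: [0.4614, 0.0789, 0.081]
ee_rot: [0.0, 0.198, 0.98, 0.0]
contact_force: [1.5, 2.7, 10.6]
width: 0.0124
gripper_force: 60.5
```

Call:
send_rows --xyz '[[0,0,-0.001],[0,0,-0.001],[0,0,-0.001]]' --delta_rot '[[0,0,0],[0,0,0],[0,0,0]]'

```text
clock: 17.15
position: [0.4614, 0.0789, 0.0781]
ee_rot: [0.0, 0.198, 0.98, 0.0]
contact_force: [3.5, 2.1, 9.9]
width: 0.0127
gripper_force: 60.5
```

Call:
send_rows --xyz '[[0,0,-0.0005],[0,0,-0.0005]]' --delta_rot '[[0,0,0],[0,0,0]]'

```text
clock: 17.35
position: [0.4614, 0.0789, 0.0771]
ee_rot: [0.0, 0.198, 0.98, 0.0]
contact_force: [3.1, 2.6, 10.5]
width: 0.0128
gripper_force: 60.5
```

Call:
send_rows --xyz '[[0,0,-0.0005],[0,0,-0.0005]]' --delta_rot '[[0,0,0],[0,0,0]]'

```text
clock: 17.55
position: [0.4615, 0.0789, 0.0761]
ee_rot: [0.0, 0.198, 0.98, 0.0]
contact_force: [2.7, 2.2, 9.0]
width: 0.013
gripper_force: 60.5
```

Call:
send_rows --xyz '[[0,0,-0.0005],[0,0,0]]' --delta_rot '[[0,0,0],[0,0,0]]'

```text
clock: 17.75
position: [0.4614, 0.0789, 0.0756]
ee_rot: [0.0, 0.198, 0.98, 0.0]
contact_force: [1.7, 1.2, 10.0]
width: 0.0126
gripper_force: 60.6
```

Call:
send_rows --xyz '[[0,0,-0.0005],[0,0,0]]' --delta_rot '[[0,0,0],[0,0,0]]'

```text
clock: 17.95
position: [0.4613, 0.0789, 0.0753]
ee_rot: [0.0, 0.198, 0.98, 0.0]
contact_force: [2.4, 3.4, 12.8]
width: 0.0129
gripper_force: 60.8
```

Call:
send_rows --xyz '[[0,0,-0.0005],[0,0,0]]' --delta_rot '[[0,0,0],[0,0,0]]'

```text
clock: 18.15
position: [0.4613, 0.0789, 0.0749]
ee_rot: [0.0, 0.198, 0.98, 0.0]
contact_force: [1.1, 2.3, 12.7]
width: 0.0126
gripper_force: 61.0
```

Call:
send_rows --xyz '[[0,0,-0.0005],[0,0,0]]' --delta_rot '[[0,0,0],[0,0,0]]'

```text
clock: 18.35
position: [0.4613, 0.0789, 0.0746]
ee_rot: [0.0, 0.198, 0.98, 0.0]
contact_force: [0.7, 2.0, 14.7]
width: 0.0123
gripper_force: 61.3
```

Call:
send_rows --xyz '[[0,0,-0.0005],[0,0,0]]' --delta_rot '[[0,0,0],[0,0,0]]'

```text
clock: 18.55
position: [0.4613, 0.079, 0.0746]
ee_rot: [0.0, 0.198, 0.98, 0.0]
contact_force: [1.3, 2.2, 18.7]
width: 0.0129
gripper_force: 61.7
```

Call:
send_rows --xyz '[[0,0,0.0007],[0,0,0]]' --delta_rot '[[0,0,0],[0,0,0]]'

```text
clock: 18.75
position: [0.4613, 0.079, 0.0746]
ee_rot: [0.0, 0.198, 0.98, 0.0]
contact_force: [1.2, 2.3, 14.0]
width: 0.0129
gripper_force: 60.8
```

Call:
send_rows --xyz '[[0,0,0],[0,0,0],[0,0,0],[0,0,0]]' --delta_rot '[[0,0,0],[0,0,0],[0,0,0],[0,0,0]]' --gripper 0.045

```text
clock: 19.15
position: [0.4598, 0.0785, 0.0726]
ee_rot: [-0.001, 0.198, 0.98, -0.0]
contact_force: [-0.9, 0.1, 0.5]
width: 0.0449
gripper_force: 0.0
```

Call:
send_rows --xyz '[[0,0,0.01],[0,0,0.03],[0,0,0.04],[0,0,0.04],[-0.02,-0.03,0.03],[-0.02,-0.03,0.01],[0,0,0],[0,0,0]]' --delta_rot '[[0,0,0],[0,0,0],[0,0,0],[0,0,0],[0,0,0],[0,0,0],[0,0,0],[0,0,0]]'

```text
clock: 19.95
position: [0.4209, 0.0185, 0.2341]
ee_rot: [0.001, 0.199, 0.98, 0.0]
contact_force: [1.0, 0.4, -1.0]
width: 0.0453
gripper_force: 0.0
```

```bash
python3 - <<'E'
from h import *
d=grab('wrist');s=readout.get_state();print(s['clock'],s['position'],s['width'],s['contact_force'])
e=grab('scene');P=pts(d);c=d['color'].astype(int)
m=(c[...,0]>2*c[...,1])&(c[...,0]>70)&(abs(P[...,0]-.461)<.03)&(abs(P[...,1]-.079)<.03)
print(m.sum(),P[m].max(0),np.percentile(P[m],[5,50,95],axis=0).round(4).tolist())
cv2.imwrite('pics/f.png',np.hstack([cv2.resize(d['color'][40:280,130:390,::-1],(400,370)),cv2.resize(e['color'][150:240,235:345,::-1],(400,370))]))
E
```

```text
20.0 [0.42109914 0.01895124 0.23348383] 0.04502672631117583 [-0.27448845  0.08515295  0.17954659]
341 [0.47187734 0.08613681 0.10249812] [[0.4564, 0.0705, 0.0763], [0.4611, 0.0772, 0.0994], [0.4692, 0.0846, 0.1015]]
```

View pics/f.png

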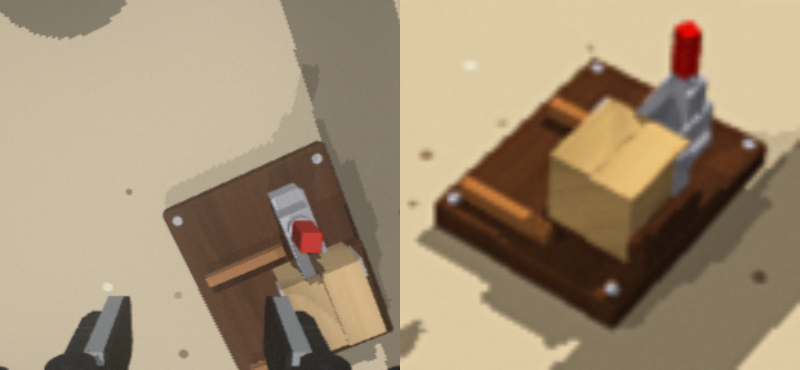

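The pin is upright at (308,237), with its top at about 100 mm, which matches fully home. The halves are shut along the seam at (330,310), and the gripper is clear.

```bash
python3 -c "
from rig import order
print(order.sign_off())"
```

```text
the job is handed in; nothing more can be done
None
```

The mould is shut and the pin is fully home through both knuckles and released, with the top of its grip measured at about 100 mm. The job was handed in at about 20 s on the clock; the hand-in gave no verdict.

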